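# Free and hold the sprung hood of a shaking incubator

## Robot

A 6-joint arm with a two-finger parallel gripper is mounted at the origin on the work surface. World frame = base frame: x ahead of the robot, y to its left, z up, the work surface at z = 0. Lengths are in m, angles in rad, forces in N, time in s.
With the tool pointing down it reaches from about 0.3 to 0.775 m from the base axis. Payload 14.6 kg.
Tool frame: the origin (TCP) lies at the very end of the fingers, on their centre line; the grasp point (between the pads) lies 19 mm behind it; z points along the fingers, y is the line along which they close (so a half turn about z gives the same grasp; the last joint's range is limited). The gripper opens to 94 mm and grips with 3 to 60 N. Pads are 16 mm wide; open, the fingers measure 119 mm over their backs; the gripper's body (75 mm by 177 mm) begins 78 mm behind the grasp point.
Start: joints at [1.122, 0.3, 1.521, -0, 1.321, -0.067], TCP at [0.205, 0.51, 0.205] pointing down, gripper open.
Joint ranges: [-3.03, 3.03], [-0.79, 2.21], [0.23, 2.52], [-1.04, 4.18], [0, 3.07], [-2.55, 2.55]. Speed limits (rad/s): [2.22, 2.22, 2.57, 3.14, 3.14, 3.14].

## Interface

Orientations are given as [roll, pitch, yaw] about the fixed x, y, z axes, in that order (R = Rz(yaw) Ry(pitch) Rx(roll)).
In Python, from station import ctrl gives the robot as it stands.
- The arm moves only by the tool carry_out, never from a script. Its argument "motion" is text: rows parted by semicolons, each of 7 numbers parted by spaces: the shift along the world's x, y, z in m, then the turn, a rotation vector about the world's x, y, z in degrees, then the closure in counts, from 0 (fully open) to 255 (shut). In form: dx dy dz wx wy wz hand; .... A call has 1 to 20 rows; each row shifts and turns the commanded pose from where the row before left it; what a row does not reach is not made up. A row lasts 1/12 s, in which the tool goes at most 41.7 mm and 7.16 degrees, less where a joint would pass 70% of its speed; a pose out of reach is approached as far as the arm can. A call is refused whole if a number of a shift passes 0.0417 or a number of a turn 7.16, either way. A call with a gripper value outside its range is refused whole. The fingers move at their own pace and stop on an object; "grip_force" is the grip in N (left out, the last holds). Time passes only in rows, so rows that do not move let the fingers close. It gives the time, the measured TCP pose, the force, the opening and the grip force at its end, in the units of the state.
- ctrl.get_obs(): the state, without advancing time (a new reading comes with each control period).
- ctrl.camera(name): name is "scene" or "top" or "wrist"; returns a dict with "pixels" (400x640x3 uint8, red, green, blue), "range_z" (400x640 float32, m along the optical axis (not along the pixel's ray), 0 where there is no reading), "K" (3x3 intrinsics, pixels), "dist" ([k1, k2, p1, p2, k3] as OpenCV has them; the pictures are not rectified), "position" and "attitude" of the camera in the world. Camera axes: x right, y up, looking along -z (the intrinsics and any distortion apply to the point x, -y, -z); pixel columns grow to the right and rows downward; lengths in m; the calibration is good to about 2 mm. A picture is of the moment at which its call begins.
- ctrl.hand_in(): hands the job in; it is judged then, once.
The state is a dict: "time_s": time; "qpos": joint angles; "joint_vel": joint speeds; "tau": joint torques, N m; "ee_pos": TCP position; "eef_rot": TCP orientation; "force": force on the tool from outside, world axes, zero at the start; "moment": the same for the moment, N m; "grip_width": finger opening in m; "grip_force": force on a finger pad.
Only numpy, scipy, OpenCV 4.12 (cv2) and the standard library are available. Lean on these libraries where they do the work, as an engineer would, in place of code of your own. Each camera call takes 0.05 s, during which the arm holds its last target. There are 200 camera calls.

## Task

The clear hood of the shaking incubator is kept down on its seal by a horseshoe-shaped weight hung on its handle bar: lift that weight off, hang it astride the bar of the rail stand beside the incubator, next to the smaller weight that already hangs there, and let go of it. Then raise the hood by its handle past its balance point, which is 35 degrees open, to about 40 degrees so that its springs start to carry it, without letting it fly up or drop, and ease it back to just below the balance point, about 30 degrees open. Finish while holding it there, so that a flask can be reached and the hood would shut by itself if let go; leave the bottles and other things on the bench alone.

Things in the scene. Friction and masses are not known exactly. Their poses are not given: they have to be found in the camera images.
- incubator: shaking incubator, fixed to the bench: white base 250 (x) x 290 (y) x 105 mm high, front towards -x of its own frame, origin at the centre of its underside, z up. The hood's hinge axis is parallel to its y axis, at x = +120 mm, z = 105 mm in this frame. The shut hood of clear plastic with an aluminium frame covers the top up to z = 205 mm: its front slopes at 45 degrees from the front edge (x = -123, z = 105 mm) up to x = -26, z = 205 mm, its top is flat.
- hood (a joint): opening angle of the hood in rad, 0 = shut, stop at 1.25; its front rises as it opens. Hood of 1.5 kg, nearly carried by torsion springs at the hinge: balance point at 0.61 rad (35 degrees); below it the hood closes by itself, above it the springs open it. Moment about the hinge without the weight: about 0.65 Nm closing when shut, 0.13 Nm closing at 30 degrees, 0.13 Nm opening at 40 degrees; damping 0.3 Nms/rad, hardly any friction.
- hood_bar (a point): centre of the hood's handle, a round steel bar of 14 mm diameter parallel to the hinge, 196 mm clear between its two brackets, moving with the hood. It stands 57 mm in front of the hood's front edge; shut, it is 115 mm above the bench and 300 mm in front of the hinge axis and 10 mm above it. Axes as the incubator's when shut, turning with the hood.
- weight_mid (a point): the larger horseshoe weight, dark coated metal, 0.4 to 0.6 kg, a flat inverted U 14 mm thick (along its y), 72 mm wide (x), 119 mm tall (z): a crown 34 mm deep with rounded corners above a slot 36 mm wide and 85 mm deep, open below between two legs 18 mm wide. This point is half-way up in the middle, 59 mm below its top and 25 mm below the roof of the slot. At the start it hangs astride the handle bar, roof of the slot on the bar, its y along the bar.
- rail: rail stand, fixed on the bench to the left or right of the incubator: round steel bar of 14 mm diameter along its y axis, axis 170 mm above the bench, on two posts at y = -128 and +128 mm; origin on the bench under the middle of the bar, z up.
- small_weight_mid (a point): smaller weight of the same shape (58 mm wide, 95 mm tall, 12 mm thick, 0.28 kg) hanging on the rail's bar near its +y end, to be left there; point half-way up in its middle.
- bottle_large: glass bottle, 86 mm diameter, 165 mm tall, in the white tray; to be left alone
- bottle_small: glass bottle, 70 mm diameter, 140 mm tall, in the white tray; to be left alone
- wash_bottle: white wash bottle with a bent spout, 60 mm diameter, 150 mm tall, in the white tray; to be left alone
- tray: white tray 200 (x) x 260 (y) x 25 mm, fixed on the bench on the other side of the incubator from the rail; origin at the centre of its underside
- timer: flat white bench timer 62 x 70 x 18 mm lying in front of the incubator; to be left alone
- marker: marker pen 130 mm long, 12 mm thick, lying along its x axis in front of the incubator; to be left alone
There are look-alikes about, which are no part of the job. What is shaped like the part that bears weight_mid but green is not meant.

How it is judged:
By the outcome, as a careful person would: the job done as asked, in the order asked, and still so for the second after the job is handed in, while the arm keeps its last pose, push and grip.
It also fails if it takes over 61 s, if anything falls off the work surface, if the arm or the gripper's body presses on something with over 40 N, if the wrist force passes 120 N, or if a joint passes its speed limit or range.

## Working session

There is one attempt and no reset: what is moved stays moved. The work goes in short steps, Python scripts to look and compute and a tool call to move; the robot and the scene stay as the last step left them, time stands still between calls to the robot, and variables do not carry over. Pictures are saved under pics/ and viewed, at most 10 in all, crops included, and the job is handed in when it is done.

Besides the shell and the picture viewer there is one more tool, called as name(argument=value, ...), one argument or row to a line, values as JSON. carry_out: Moves the arm, as the interface text tells. Its arguments: {"type":"object","properties":{"motion":{"type":"string"},"grip_force":{"type":"number"}},"required":["motion"]}

```bash
mkdir -p pics; cat > h.py <<'E'
import numpy as np,cv2
from station import ctrl
def cam(n):
    return ctrl.camera(n)
def rot(c):
    a=np.array(c["attitude"],float)
    if a.shape==(3,3): return a
    from scipy.spatial.transform import Rotation as R
    return R.from_euler('xyz',a).as_matrix() if a.size==3 else R.from_quat(a).as_matrix()
def rays(c,uv):
    uv=np.array(uv,float).reshape(-1,1,2)
    p=cv2.undistortPoints(uv,np.array(c["K"]),np.array(c["dist"])).reshape(-1,2)
    return np.c_[p[:,0],-p[:,1],-np.ones(len(p))]@rot(c).T
def cloud(c):
    h,w=c["range_z"].shape
    u,v=np.meshgrid(np.arange(w),np.arange(h))
    r=rays(c,np.c_[u.ravel(),v.ravel()])
    return (np.array(c["position"])+r*c["range_z"].reshape(-1,1)).reshape(h,w,3)
def onz(c,uv,z):
    r=rays(c,uv);p=np.array(c["position"]);return p+r*((z-p[2])/r[:,2])[:,None]
def save(n,im): cv2.imwrite("pics/"+n,im[:,:,::-1])
E
python3 - <<'E'
from h import *
for n in("scene","top"):
    c=cam(n);save(n+"1.png",c["pixels"]);np.savez(n+".npz",**c);print(n,c["position"],c["attitude"],c["K"],c["dist"])
print(ctrl.get_obs())
E
```

```text
scene [1.12646539 0.43357799 1.32025181] [0.54798114 0.0057775  2.20103822] [[433.93654849   0.         319.66493626]
 [  0.         433.93654849 194.73296678]
 [  0.           0.           1.        ]] [0.01849978 0.         0.         0.         0.        ]
top [ 0.47165616 -0.00722408  1.25402822] [ 0.07059096  0.01633258 -1.57074099] [[439.58170235   0.         324.0747242 ]
 [  0.         439.58170235 197.96944102]
 [  0.           0.           1.        ]] [-0.03921335  0.          0.          0.          0.        ]
{'time_s': 0.1, 'qpos': array([ 1.12241537e+00,  3.00422534e-01,  1.52148276e+00, -2.56874971e-05,
        1.32069710e+00, -6.66020143e-02]), 'joint_vel': array([ 4.21618419e-04, -4.96839830e-04, -1.55298208e-03, -1.14586921e-03,
        1.48933626e-04, -1.01768130e-05]), 'tau': array([ 1.91318293e-03, -5.32642829e+01, -3.53284013e+01,  7.09969271e-02,
        2.35127733e-02, -6.40912049e-05]), 'ee_pos': array([0.20482869, 0.51019848, 0.20495456]), 'eef_rot': array([-3.14058350e+00, -4.23741112e-05,  2.75982006e+00]), 'force': array([-0.56987949,  0.58451282, -0.21030301]), 'moment': array([ 0.00699255, -0.04578507,  0.03161145]), 'grip_force': 0.0, 'grip_width': 0.09394992668681294}
```

View pics/scene1.png

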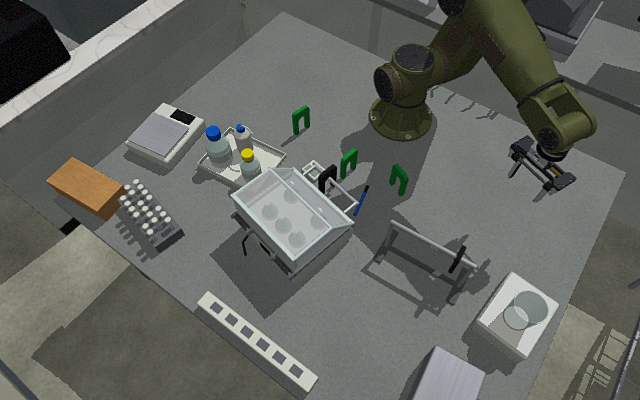

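View pics/top1.png

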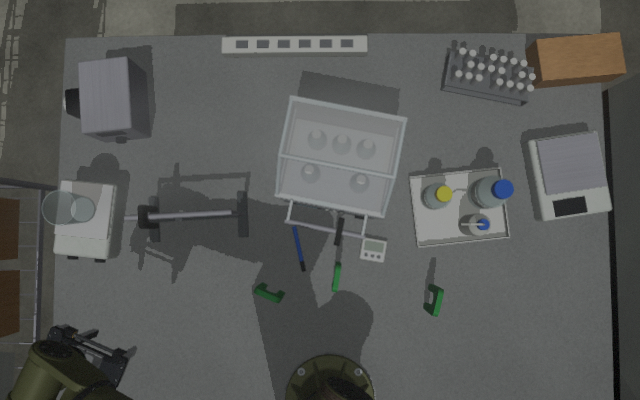

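Scene picture: incubator at about (290,215), dark horseshoe on its handle at (328,178), rail with the small dark weight at (457,258). Green horseshoes stand at (301,120), (349,162) and (400,178). The candidates are the dark one on the handle bar and the three green ones. The dark one hangs astride the hood's handle, as described. Top picture: weight at (338,230), handle from (288,218) to (366,238), rail from (145,217) to (242,213), with the small weight at its left end. I'll confirm with a crop and measure.

```bash
python3 - <<'E'
from h import *
T=dict(np.load("top.npz"));S=dict(np.load("scene.npz"))
a=cv2.resize(S["pixels"][140:310,300:500],None,fx=4,fy=4)[:, :800]
b=cv2.resize(T["pixels"][140:300,130:410],None,fx=2.8,fy=2.8)
b=b[:, :784]
im=np.zeros((600,800,3),np.uint8)
a=cv2.resize(S["pixels"][150:300,310:490],None,fx=2,fy=2)
im[:300,:360]=a; im[:300,360:360+440]=cv2.resize(S["pixels"][150:225,300:410],None,fx=4,fy=4)
im[300:600,:]=cv2.resize(T["pixels"][185:290,130:410],(800,300))
save("crop1.png",im)
for n,c in(("top",T),("scene",S)):
    P=cloud(c);p=c["pixels"].astype(int);dark=(p.max(2)<45)&(P[...,2]>.02)&(P[...,2]<.25)&(P[...,0]>.25)
    k,l,st,ce=cv2.connectedComponentsWithStats(dark.astype(np.uint8))
    for i in range(1,k):
        if st[i,4]>25:
            q=P[l==i];print(n,ce[i].round(),st[i,4],q.mean(0).round(3),q.min(0).round(3),q.max(0).round(3))
    # elevated bars
    if n=="top":
        for nm,(u0,u1,v0,v1),(z0,z1) in(("hbar",(280,380,195,245),(.10,.135)),("rail",(120,250,200,235),(.155,.19))):
            sub=P[v0:v1,u0:u1].reshape(-1,3);m=(sub[:,2]>z0)&(sub[:,2]<z1);q=sub[m];print(nm,m.sum(),q.mean(0).round(4),q.min(0).round(3),q.max(0).round(3))
E
```

```text
top [72. 99.] 262 [0.822 0.696 0.114] [0.788 0.676 0.109] [0.851 0.718 0.121]
top [570. 206.] 453 [ 0.533 -0.658  0.059] [ 0.506 -0.702  0.052] [ 0.558 -0.613  0.068]
top [147. 219.] 260 [0.497 0.45  0.174] [0.474 0.445 0.111] [0.529 0.461 0.21 ]
top [338. 236.] 66 [ 0.454 -0.024  0.155] [ 0.432 -0.031  0.127] [ 0.479 -0.014  0.161]
hbar 1500 [ 0.5169 -0.0092  0.1217] [ 0.436 -0.132  0.1  ] [0.56  0.126 0.135]
rail 651 [0.5077 0.3763 0.1765] [0.476 0.238 0.156] [0.532 0.509 0.19 ]
scene [26. 47.] 4590 [ 0.681 -1.345  0.145] [ 0.477 -1.657  0.02 ] [ 0.892 -1.311  0.235]
scene [182. 117.] 201 [ 0.534 -0.658  0.059] [ 0.508 -0.705  0.051] [ 0.56  -0.611  0.065]
scene [327. 177.] 249 [ 0.472 -0.024  0.126] [ 0.429 -0.041  0.047] [ 0.503 -0.012  0.161]
scene [241. 221.] 50 [ 0.756 -0.15   0.112] [ 0.746 -0.179  0.091] [ 0.77  -0.12   0.121]
scene [164. 243.] 39 [ 0.943 -0.337  0.035] [ 0.915 -0.342  0.02 ] [ 0.969 -0.329  0.047]
scene [265. 249.] 31 [ 0.773 -0.048  0.058] [ 0.767 -0.074  0.037] [ 0.777 -0.026  0.077]
scene [457. 259.] 130 [0.516 0.455 0.185] [0.48  0.447 0.116] [0.533 0.462 0.21 ]
scene [282. 265.] 70 [0.799 0.048 0.111] [0.786 0.014 0.101] [0.811 0.075 0.118]
```

View pics/crop1.png

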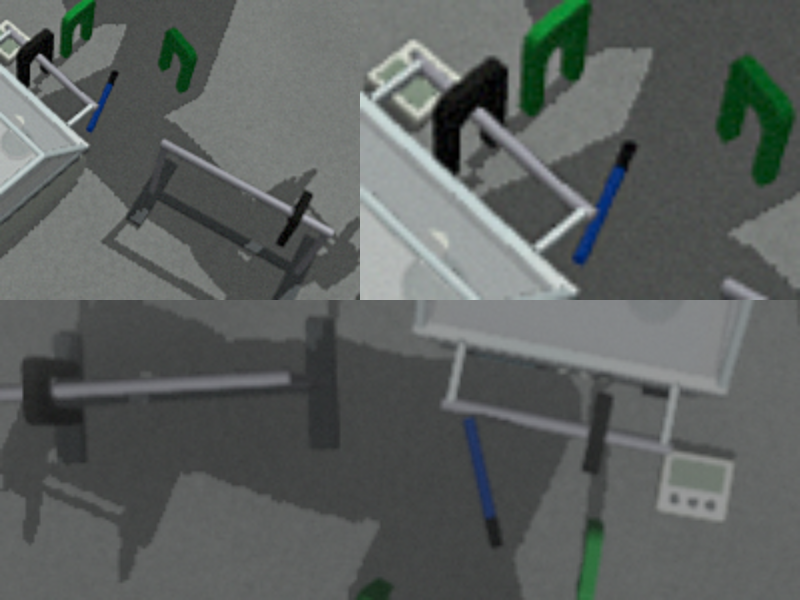

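The crop confirms it: the dark horseshoe hangs astride the hood's handle, and the green ones stand on the bench. Next I'll fit the bars.

```bash
python3 - <<'E'
from h import *
for n in("top","scene"):
    c=dict(np.load(n+".npz"));P=cloud(c).reshape(-1,3);col=c["pixels"].reshape(-1,3).astype(int)
    for nm,b,dr in(("hbar",(.42,.5,-.12,.125,.1,.13),((-.045,0.0))),("rail",(.49,.53,.255,.43,.155,.19),(9,9))):
        m=np.all([P[:,i]>b[2*i] for i in range(3)]+[P[:,i]<b[2*i+1] for i in range(3)],0)&(col.min(1)>60)&~((P[:,1]>dr[0])&(P[:,1]<dr[1]))
        q=P[m]
        for _ in range(8):
            f=np.polyfit(q[:,1],q[:,0],1);r=q[:,0]-np.polyval(f,q[:,1]);q=q[abs(r)<max(.008,2*r.std())] if _<6 else q
        print(n,nm,len(q),"x at y=-.024/.39",np.polyval(f,[-.024,.39]).round(4),"slope",f[0].round(4),"y",q[:,1].min().round(3),q[:,1].max().round(3),"z",np.percentile(q[:,2],[10,50,90]).round(4), "res",r.std().round(4))
    # dark weights
    m=(col.max(1)<50)
    for nm,b in(("W",(.42,.52,-.06,.02,.145,.18)),("small",(.46,.55,.43,.475,.195,.22))):
        q=P[m&np.all([P[:,i]>b[2*i] for i in range(3)]+[P[:,i]<b[2*i+1] for i in range(3)],0)]
        f=np.polyfit(q[:,0],q[:,1],1);print(n,nm,len(q),q.mean(0).round(4),q.min(0).round(3),q.max(0).round(3),"ztop",np.percentile(q[:,2],[50,90]).round(4),"dy/dx",f[0].round(3))
    # shut hood top edges
E
```

```text
top hbar 350 x at y=-.024/.39 [0.4682 0.5496] slope 0.1967 y -0.094 0.112 z [0.1179 0.1212 0.125 ] res 0.0042
top rail 389 x at y=-.024/.39 [0.532  0.5067] slope -0.0611 y 0.255 0.429 z [0.1732 0.177  0.18  ] res 0.0041
top W 124 [ 0.4657 -0.0258  0.1561] [ 0.434 -0.037  0.146] [ 0.499 -0.014  0.163] ztop [0.1563 0.1589] dy/dx -0.19
top small 129 [0.4986 0.4527 0.2039] [0.476 0.445 0.195] [0.527 0.462 0.211] ztop [0.2047 0.2078] dy/dx 0.023
scene hbar 182 x at y=-.024/.39 [0.4693 0.5449] slope 0.1825 y -0.094 0.115 z [0.1167 0.1212 0.1253] res 0.0038
scene rail 285 x at y=-.024/.39 [0.532  0.5075] slope -0.0593 y 0.256 0.43 z [0.1718 0.1767 0.1799] res 0.0036
scene W 80 [ 0.4681 -0.0247  0.1551] [ 0.435 -0.036  0.145] [ 0.499 -0.015  0.161] ztop [0.156  0.1587] dy/dx -0.183
scene small 79 [0.5072 0.4545 0.204 ] [0.478 0.448 0.195] [0.531 0.462 0.21 ] ztop [0.2045 0.207 ] dy/dx 0.068
```

carry_out(
  motion="0.013 -0.0268 0.006 0 0 0.55 0;0.013 -0.0268 0.006 0 0 0.55 0;0.013 -0.0268 0.006 0 0 0.55 0;0.013 -0.0268 0.006 0 0 0.55 0;0.013 -0.0268 0.006 0 0 0.55 0;0.013 -0.0268 0.006 0 0 0.55 0;0.013 -0.0268 0.006 0 0 0.55 0;0.013 -0.0268 0.006 0 0 0.55 0;0.013 -0.0268 0.006 0 0 0.55 0;0.013 -0.0268 0.006 0 0 0.55 0;0.013 -0.0268 0.006 0 0 0.55 60;0.013 -0.0268 0.006 0 0 0.55 60;0.013 -0.0268 0.006 0 0 0.55 60;0.013 -0.0268 0.006 0 0 0.55 60;0.013 -0.0268 0.006 0 0 0.55 60;0.013 -0.0268 0.006 0 0 0.55 90;0.013 -0.0268 0.006 0 0 0.55 90;0.013 -0.0268 0.006 0 0 0.55 90;0.013 -0.0268 0.006 0 0 0.55 90;0.013 -0.0268 0 0 0 0.55 90",
  grip_force=30,
)

```text
time_s: 1.77
ee_pos: [0.4655, -0.0271, 0.3204]
eef_rot: [3.142, 0.001, 2.952]
force: [0.8, 0.7, -0.2]
grip_width: 0.0609
grip_force: 0.0
```

carry_out(
  motion="0.002 0.002 -0.02 0 0 0 100;0 0 -0.03 0 0 0 100;0 0 -0.03 0 0 0 100;0 0 -0.02 0 0 0 100;0 0 -0.01 0 0 0 100;0 0 0 0 0 0 100;0 0 0 0 0 0 100",
)

```text
time_s: 2.35
ee_pos: [0.4672, -0.0236, 0.2102]
eef_rot: [3.142, 0.0, 2.952]
force: [-0.5, -1.0, -0.8]
grip_width: 0.0572
grip_force: 0.0
```

```bash
python3 - <<'E'
from h import *
c=cam("wrist");save("w1.png",c["pixels"]);o=ctrl.get_obs();print(o["ee_pos"],o["eef_rot"],o["grip_width"])
P=cloud(c).reshape(-1,3);col=c["pixels"].reshape(-1,3).astype(int)
m=(col.max(1)<70)&(P[:,0]>.41)&(P[:,0]<.53)&(abs(P[:,1]+.025)<.05)&(P[:,2]>.12)&(P[:,2]<.168)
q=P[m];print(len(q));t=q[q[:,2]>.145]
if len(t): print(t.mean(0),t.min(0),t.max(0),np.polyfit(t[:,0],t[:,1],1),np.percentile(t[:,2],[50,95]))
E
```

```text
[ 0.46749353 -0.02364355  0.21076343] [3.14149456e+00 1.71674142e-03 2.95184940e+00] 0.05722348406018943
1287
[ 0.46305215 -0.02418776  0.15381294] [ 0.4305497  -0.03779152  0.14503897] [ 0.5010444  -0.01187141  0.15691524] [-0.18895913  0.06331017] [0.15440915 0.15561644]
```

View pics/w1.png

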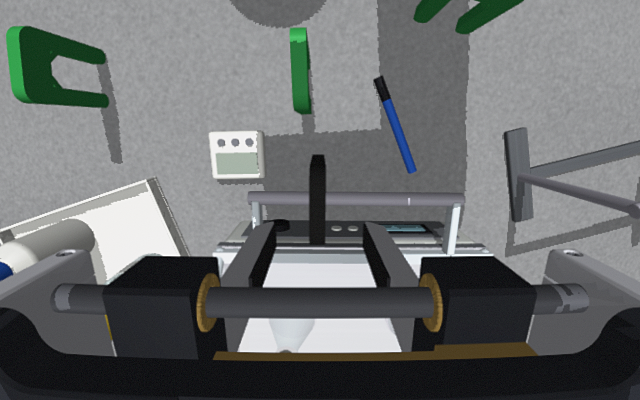

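The wrist picture shows the weight's crown at (317,200), midway between the fingers at (250,260) and (385,260), with the bar at row 200. I'll descend and grip.

carry_out(
  motion="-0.001 -0.001 -0.02 0 0 0 100;0 0 -0.02 0 0 0 100;0 0 -0.02 0 0 0 100;0 0 -0.015 0 0 0 100;0 0 -0.007 0 0 0 100;0 0 0 0 0 0 100;0 0 0 0 0 0 255;0 0 0 0 0 0 255;0 0 0 0 0 0 255;0 0 0 0 0 0 255;0 0 0 0 0 0 255;0 0 0 0 0 0 255",
  grip_force=40,
)

```text
time_s: 3.4
ee_pos: [0.466, -0.0246, 0.1277]
eef_rot: [3.142, 0.0, 2.952]
force: [-1.3, 0.4, -0.4]
grip_width: 0.0207
grip_force: 0.0
```

carry_out(
  motion="0 0 0 0 0 0 255;0 0 0 0 0 0 255;0 0 0 0 0 0 255;0 0 0 0 0 0 255",
)

```text
time_s: 3.73
ee_pos: [0.466, -0.0246, 0.1275]
eef_rot: [3.142, 0.0, 2.952]
force: [-0.6, 0.1, 1.6]
grip_width: 0.0138
grip_force: 40.0
```

carry_out(
  motion="0 0 0.006 0 0 0 255;0 0 0.012 0 0 0 255;0 0 0.016 0 0 0 255;0 0 0.02 0 0 0 255;0 0 0.02 0 0 0 255;0 0 0.02 0 0 0 255;0 0 0.02 0 0 0 255;0 0 0.02 0 0 0 255;0 0 0.02 0 0 0 255;0 0 0.02 0 0 0 255;0 0 0.01 0 0 0 255;0 0 0 0 0 0 255",
)

```text
time_s: 4.73
ee_pos: [0.4663, -0.0247, 0.3131]
eef_rot: [3.141, 0.003, 2.952]
force: [-0.8, -0.2, -5.8]
grip_width: 0.0139
grip_force: 40.0
```

carry_out(
  motion="0.002 0.008 0 0 0 0.715 255;0.002 0.016 0 0 0 0.715 255;0.002 0.023 0 0 0 0.715 255;0.002 0.023 0 0 0 0.715 255;0.002 0.023 0 0 0 0.715 255;0.002 0.023 0 0 0 0.715 255;0.002 0.023 0 0 0 0.715 255;0.002 0.023 0 0 0 0.715 255;0.002 0.023 0 0 0 0.715 255;0.002 0.023 0 0 0 0.715 255;0.002 0.023 0 0 0 0.715 255;0.002 0.023 0 0 0 0.715 255;0.002 0.023 0 0 0 0.715 255;0.002 0.023 0 0 0 0.715 255;0.002 0.023 0 0 0 0.715 255;0.002 0.023 0 0 0 0.715 255;0.002 0.023 0 0 0 0.715 255;0.002 0.023 0 0 0 0.715 255;0.002 0.015 0 0 0 0.715 255;0.002 0.008 0 0 0 0.715 255",
)

```text
time_s: 6.4
ee_pos: [0.505, 0.3925, 0.3087]
eef_rot: [-3.14, -0.003, -3.079]
force: [-0.7, -0.7, -6.1]
grip_width: 0.0136
grip_force: 40.0
```

carry_out(
  motion="0 0 0 0 0 0 255;0 0 0 0 0 0 255;0 0 0 0 0 0 255",
)

```text
time_s: 6.65
ee_pos: [0.5059, 0.3896, 0.3111]
eef_rot: [-3.141, -0.001, -3.083]
force: [0.2, 0.4, -5.3]
grip_width: 0.0137
grip_force: 40.0
```

```bash
python3 - <<'E'
from h import *
o=ctrl.get_obs();print(o["ee_pos"],o["eef_rot"])
c=cam("scene");w=cam("wrist")
im=np.zeros((400,800,3),np.uint8);im[:,:400]=cv2.resize(c["pixels"][180:310,360:490],(400,400));im[:250,400:]=cv2.resize(w["pixels"],(400,250))
save("r1.png",im)
for n,c in(("scene",c),("wrist",w)):
    P=cloud(c).reshape(-1,3);col=c["pixels"].reshape(-1,3).astype(int)
    m=(col.max(1)<60)&(P[:,0]>.43)&(P[:,0]<.58)&(P[:,1]>.37)&(P[:,1]<.41)&(P[:,2]>.215)&(P[:,2]<.35)
    q=P[m];print(n,len(q),q.mean(0),q.min(0),q.max(0))
    m=(col.min(1)>60)&(P[:,0]>.48)&(P[:,0]<.54)&(P[:,1]>.27)&(P[:,1]<.43)&(P[:,2]>.16)&(P[:,2]<.19)
    q=P[m];f=np.polyfit(q[:,1],q[:,0],1);print(len(q),np.polyval(f,.39),f,np.percentile(q[:,2],95))
E
```

```text
[0.50593    0.38960893 0.31105469] [-3.14104739e+00 -5.72696964e-04 -3.08268820e+00]
scene 223 [0.52290347 0.38906093 0.31530034] [0.47624249 0.37905783 0.22743821] [0.54318543 0.39665331 0.34688545]
253 0.5072997904544763 [-0.0601267  0.5307492] 0.18081801949334966
wrist 2984 [0.49374385 0.38885048 0.33024554] [0.46988838 0.38065327 0.22533586] [0.52946516 0.39739588 0.34979915]
1416 0.5056613354185652 [-0.05938152  0.52882013] 0.17707060910713873
```

View pics/r1.png

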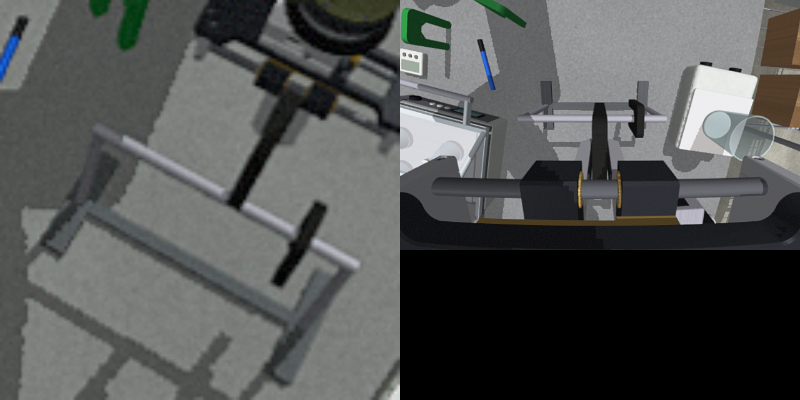

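The left view shows the weight upright over the rail bar at (240,190), with the small weight beside it at (300,240) and a clear gap. I'll lower it.

carry_out(
  motion="0.001 0 -0.01 0 0 0 255;0 0 -0.015 0 0 0 255;0 0 -0.015 0 0 0 255;0 0 -0.015 0 0 0 255;0 0 -0.015 0 0 0 255;0 0 -0.015 0 0 0 255;0 0 -0.015 0 0 0 255;0 0 -0.012 0 0 0 255;0 0 -0.006 0 0 0 255;0 0 -0.004 0 0 0 255;0 0 -0.002 0 0 0 255;0 0 0 0 0 0 255;0 0 0 0 0 0 255",
)

```text
time_s: 7.83
ee_pos: [0.5072, 0.3905, 0.1881]
eef_rot: [3.141, 0.001, -3.082]
force: [0.5, 0.2, -5.4]
grip_width: 0.0138
grip_force: 40.0
```

carry_out(
  motion="0 0 -0.002 0 0 0 255;0 0 -0.001 0 0 0 255;0 0 -0.001 0 0 0 255;0 0 -0.001 0 0 0 255;0 0 0 0 0 0 255;0 0 0 0 0 0 255",
)

```text
time_s: 8.33
ee_pos: [0.5071, 0.3905, 0.1834]
eef_rot: [3.141, 0.001, -3.082]
force: [-2.9, -2.0, 5.0]
grip_width: 0.0137
grip_force: 40.0
```

carry_out(
  motion="0 0 0 0 0 0 200;0 0 0 0 0 0 170;0 0 0 0 0 0 150;0 0 0 0 0 0 140;0 0 0 0 0 0 140;0 0 0 0 0 0 140;0 0 0 0 0 0 140;0 0 0 0 0 0 140;0 0 0 0 0 0 140;0 0 0 0 0 0 140",
)

```text
time_s: 9.17
ee_pos: [0.5069, 0.3904, 0.1824]
eef_rot: [3.142, 0.0, -3.082]
force: [-0.7, -0.2, 0.2]
grip_width: 0.042
grip_force: 0.0
```

carry_out(
  motion="0 0 0.01 0 0 0 140;0 0 0.02 0 0 0 140;0 0 0.02 0 0 0 140;0 0 0.02 0 0 0 140;0 0 0.02 0 0 0 140;0 0 0.02 0 0 0 140;0 0 0.01 0 0 0 140",
)

```text
time_s: 9.75
ee_pos: [0.5071, 0.3906, 0.306]
eef_rot: [3.14, 0.003, -3.082]
force: [1.0, 0.2, -0.6]
grip_width: 0.0426
grip_force: 0.0
```

carry_out(
  motion="-0.0016 -0.019 0 0 0 -5.21 140;-0.0016 -0.019 0 0 0 -5.21 140;-0.0016 -0.019 0 0 0 -5.21 140;-0.0016 -0.019 0 0 0 -5.21 140;-0.0016 -0.019 0 0 0 -5.21 140;-0.0016 -0.019 0 0 0 -5.21 140;-0.0016 -0.019 0 0 0 -5.21 140;-0.0016 -0.019 0 0 0 -5.21 140;-0.0016 -0.019 0 0 0 -5.21 140;-0.0016 -0.019 0 0 0 -5.21 140;-0.0016 -0.019 0 0 0 -5.21 140;-0.0016 -0.019 0 0 0 -5.21 140;-0.0016 -0.019 0 0 0 -5.21 140;-0.0016 -0.019 0 0 0 -5.21 140;-0.0016 -0.019 0 0 0 -5.21 140;-0.0016 -0.019 0 0 0 -5.21 140;-0.0016 -0.019 0 0 0 -5.21 140;-0.0016 -0.019 0 0 0 -5.21 140;-0.0016 -0.019 0 0 0 -5.21 140;-0.0016 -0.019 0 0 0 -5.21 140",
)

```text
time_s: 11.42
ee_pos: [0.4747, 0.0095, 0.3026]
eef_rot: [3.141, -0.0, 1.378]
force: [0.6, -0.1, 0.1]
grip_width: 0.0429
grip_force: 0.0
```

carry_out(
  motion="0 0 0 0 0 0 140;0 0 0 0 0 0 140;0 0 0 0 0 0 140",
)

```text
time_s: 11.67
ee_pos: [0.4749, 0.0109, 0.3025]
eef_rot: [3.142, -0.0, 1.385]
force: [-0.7, -0.1, 0.2]
grip_width: 0.0425
grip_force: 0.0
```

```bash
python3 - <<'E'
from h import *
o=ctrl.get_obs();print(o["ee_pos"],o["eef_rot"],o["force"])
s=cam("scene");w=cam("wrist")
im=np.zeros((400,800,3),np.uint8);im[:,:400]=cv2.resize(s["pixels"][180:310,360:490],(400,400));im[:250,400:]=cv2.resize(w["pixels"],(400,250))
save("r2.png",im)
for n,c in(("scene",s),("wrist",w)):
    P=cloud(c).reshape(-1,3);col=c["pixels"].reshape(-1,3).astype(int)
    m=(col.min(1)>60)&(P[:,1]>-.08)&(P[:,1]<.1)&(P[:,2]>.1)&(P[:,2]<.13)&(P[:,0]<.51)&(P[:,0]>.42)
    q=P[m]
    if len(q)<20: print(n,len(q));continue
    for _ in range(8):
        f=np.polyfit(q[:,1],q[:,0],1);r=q[:,0]-np.polyval(f,q[:,1]);q=q[abs(r)<.01] if _<5 else q
    print(n,len(q),np.polyval(f,.009),f,np.percentile(q[:,2],[50,95]))
    m=(col.max(1)<50)&(P[:,0]>.43)&(P[:,0]<.58)&(P[:,1]>.36)&(P[:,1]<.42)&(P[:,2]>.195)&(P[:,2]<.23)
    q=P[m]
    if len(q): print("W",len(q),q.mean(0),q.min(0),q.max(0))
E
```

```text
[0.47493967 0.01086022 0.30253884] [ 3.14152763e+00 -1.72861227e-04  1.38487506e+00] [-0.663516   -0.1308042   0.16744871]
scene 217 0.4744657465802148 [0.19948563 0.47267038] [0.12180694 0.1267258 ]
W 96 [0.51364552 0.3896261  0.20993521] [0.47849901 0.38283736 0.19620774] [0.54358023 0.39642472 0.21618049]
wrist 1529 0.4737669014718654 [0.20096352 0.47195823] [0.12003211 0.1218953 ]
```

View pics/r2.png

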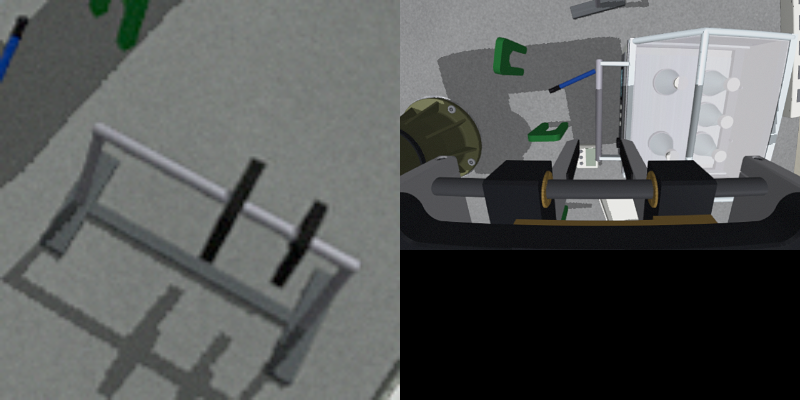

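The left view shows the large weight hanging astride the rail at (235,210), beside the small one at (300,240). The wrist view shows the handle bar at (598,110), between the fingers. I'll descend and grip the bar.

carry_out(
  motion="-0.0005 -0.001 -0.015 0 0 0 140;0 0 -0.02 0 0 0 140;0 0 -0.02 0 0 0 140;0 0 -0.02 0 0 0 140;0 0 -0.02 0 0 0 140;0 0 -0.02 0 0 0 140;0 0 -0.02 0 0 0 140;0 0 -0.02 0 0 0 140;0 0 -0.02 0 0 0 140;0 0 -0.015 0 0 0 140;0 0 -0.01 0 0 0 140;0 0 -0.0055 0 0 0 140;0 0 0 0 0 0 140;0 0 0 0 0 0 140",
)

```text
time_s: 12.93
ee_pos: [0.4747, 0.0096, 0.0975]
eef_rot: [3.141, -0.0, 1.383]
force: [0.2, 0.2, 0.9]
grip_width: 0.0424
grip_force: 0.0
```

carry_out(
  motion="0 0 0 0 0 0 180;0 0 0 0 0 0 200;0 0 0 0 0 0 220;0 0 0 0 0 0 255;0 0 0 0 0 0 255;0 0 0 0 0 0 255;0 0 0 0 0 0 255;0 0 0 0 0 0 255;0 0 0 0 0 0 255;0 0 0 0 0 0 255",
  grip_force=15,
)

```text
time_s: 13.77
ee_pos: [0.4731, 0.0096, 0.0967]
eef_rot: [-3.138, 0.0, 1.383]
force: [-9.7, 2.0, 4.7]
grip_width: 0.0136
grip_force: 15.0
```

carry_out(
  motion="-0.0015 0.0003 0 0 0 0 255;0 0 0.001 0 0 0 255;0.0002 0 0.002 0 0 0 255;0.0003 0 0.004 0 0 0 255;0.0004 -0.0001 0.005 0 0 0 255;0.0004 -0.0001 0.005 0 0 0 255;0.0004 -0.0001 0.005 0 0 0 255;0.0004 -0.0001 0.0042 0 0 0 255;0 0 0 0 0 0 255;0 0 0 0 0 0 255",
)

```text
time_s: 14.6
ee_pos: [0.475, 0.0093, 0.1233]
eef_rot: [3.141, 0.0, 1.383]
force: [0.2, -0.9, -2.8]
grip_width: 0.0133
grip_force: 15.0
```

carry_out(
  motion="0.0004 -0.0001 0.0026 0 0 0 255;0.0008 -0.0002 0.0052 0 0 0 255;0.0008 -0.0002 0.0052 0 0 0 255;0.0008 -0.0002 0.0052 0 0 0 255;0.0008 -0.0002 0.0052 0 0 0 255;0.0009 -0.0001 0.0026 0 0 0 255;0.0013 -0.0002 0.0051 0 0 0 255;0.0013 -0.0002 0.0051 0 0 0 255;0.0013 -0.0002 0.0051 0 0 0 255;0.0013 -0.0002 0.0051 0 0 0 255;0.0013 -0.0002 0.0051 0 0 0 255;0.0017 -0.0003 0.0049 0 0 0 255;0.0017 -0.0003 0.0049 0 0 0 255;0.0017 -0.0003 0.0049 0 0 0 255;0.0017 -0.0003 0.0049 0 0 0 255;0.0017 -0.0003 0.0049 0 0 0 255;0 0 0 0 0 0 255",
)

```text
time_s: 16.02
ee_pos: [0.4937, 0.0056, 0.2003]
eef_rot: [-3.139, 0.001, 1.383]
force: [-12.6, -1.1, 3.9]
grip_width: 0.0135
grip_force: 15.0
```

carry_out(
  motion="-0.0018 0.0004 0.0006 0 0 0 255;0.001 -0.0002 0.0024 0 0 0 255;0.0021 -0.0004 0.0048 0 0 0 255;0.0021 -0.0004 0.0048 0 0 0 255;0.0021 -0.0004 0.0048 0 0 0 255;0.0021 -0.0004 0.0048 0 0 0 255;0.0011 -0.0002 0.0024 0 0 0 255;0.0025 -0.0005 0.0046 0 0 0 255;0.0025 -0.0005 0.0046 0 0 0 255;0.0025 -0.0005 0.0046 0 0 0 255;0.0025 -0.0005 0.0046 0 0 0 255;0.0025 -0.0005 0.0046 0 0 0 255;0 0 0 0 0 0 255;0 0 0 0 0 0 255",
)

```text
time_s: 17.18
ee_pos: [0.5173, 0.0009, 0.2471]
eef_rot: [3.137, 0.001, 1.382]
force: [13.0, -5.7, -10.0]
grip_width: 0.0132
grip_force: 15.0
```

carry_out(
  motion="0.0015 -0.0003 -0.0008 0 0 0 255;0 0 0 0 0 0 255;0 0 0 0 0 0 255",
)

```text
time_s: 17.43
ee_pos: [0.5171, 0.001, 0.2465]
eef_rot: [3.142, 0.001, 1.383]
force: [-3.7, -3.8, 1.1]
grip_width: 0.0137
grip_force: 15.0
```

carry_out(
  motion="0.0014 -0.0003 0.0022 0 0 0 255;0.0014 -0.0003 0.0022 0 0 0 255;0.0014 -0.0003 0.0022 0 0 0 255;0.0014 -0.0003 0.0022 0 0 0 255;0.0014 -0.0003 0.0022 0 0 0 255;0.0015 -0.0003 0.0021 0 0 0 255;0.0015 -0.0003 0.0021 0 0 0 255;0.0015 -0.0003 0.0021 0 0 0 255;0.0015 -0.0003 0.0021 0 0 0 255;0.0015 -0.0003 0.0021 0 0 0 255;0 0 0 0 0 0 255;0 0 0 0 0 0 255",
)

```text
time_s: 18.43
ee_pos: [0.5314, -0.0019, 0.2684]
eef_rot: [-3.141, 0.001, 1.383]
force: [-7.1, -3.4, 4.2]
grip_width: 0.0132
grip_force: 15.0
```

carry_out(
  motion="0.0012 -0.0003 0.0022 0 0 0 255;0.0015 -0.0003 0.0021 0 0 0 255;0.0015 -0.0003 0.002 0 0 0 255;0.0016 -0.0003 0.002 0 0 0 255;0.0016 -0.0003 0.002 0 0 0 255;0.0016 -0.0003 0.002 0 0 0 255;0.0016 -0.0003 0.002 0 0 0 255;0.0016 -0.0003 0.002 0 0 0 255;0.0017 -0.0003 0.002 0 0 0 255;0.0017 -0.0003 0.002 0 0 0 255;0 0 0 0 0 0 255;0 0 0 0 0 0 255",
)

```text
time_s: 19.43
ee_pos: [0.5472, -0.005, 0.2888]
eef_rot: [3.141, 0.001, 1.382]
force: [-7.0, -3.4, 5.8]
grip_width: 0.0135
grip_force: 15.0
```

```bash
cat > ang.py <<'E'
from h import *
o=ctrl.get_obs();print(o["ee_pos"],o["force"],np.degrees(np.arcsin((o["ee_pos"][2]-.0967)/.3)))
s=cam("scene")
P=cloud(s)
a=-.19;hx=np.array([.473,.0096])+.3*np.array([np.cos(a),np.sin(a)])
d=P[...,:2]-hx
X=d@np.array([np.cos(a),np.sin(a)]);Y=d@np.array([-np.sin(a),np.cos(a)]);Z=P[...,2]-.105
m=(abs(Y)<.092)&(abs(Y)>.03)&(X<-.15)&(X>-.33)&(Z>.08)&(Z<.26)&(s["pixels"].min(2)>60)
# pixels of bar: outermost in radius (290..312 mm)
R=np.hypot(X,Z);b=m&(R>.285)&(R<.315)
print(b.sum(),np.degrees(np.percentile(np.arctan2(Z[b],-X[b]),[10,50,90]))-1.9)
save("ang%d.png"%(o["time_s"]*100),cv2.resize(s["pixels"][110:290,200:440],(800,600)))
E
python3 ang.py; ls pics
```

```text
[ 0.54722652 -0.00502538  0.28880551] [-7.01544905 -3.40294166  5.75386059] 39.818049384228985
115 [40.05141641 40.83401005 41.5333608 ]
ang1943.png
crop1.png
r1.png
r2.png
scene1.png
top1.png
w1.png
```

carry_out(
  motion="-0.0016 0.0003 -0.0021 0 0 0 255;-0.0016 0.0003 -0.0021 0 0 0 255;-0.0016 0.0003 -0.0021 0 0 0 255;-0.0016 0.0003 -0.0021 0 0 0 255;-0.0016 0.0003 -0.0021 0 0 0 255;-0.0016 0.0003 -0.0022 0 0 0 255;-0.0016 0.0003 -0.0022 0 0 0 255;-0.0016 0.0003 -0.0022 0 0 0 255;-0.0016 0.0003 -0.0022 0 0 0 255;-0.0016 0.0003 -0.0022 0 0 0 255;0 0 0 0 0 0 255;0 0 0 0 0 0 255",
)

```text
time_s: 20.48
ee_pos: [0.5306, -0.0017, 0.2674]
eef_rot: [-3.141, 0.0, 1.383]
force: [-13.2, -0.8, 9.1]
grip_width: 0.0136
grip_force: 15.0
```

carry_out(
  motion="-0.0018 0.0003 -0.0016 0 0 0 255;-0.0016 0.0003 -0.0021 0 0 0 255;-0.0014 0.0003 -0.0022 0 0 0 255;-0.0014 0.0003 -0.0022 0 0 0 255;-0.0014 0.0003 -0.0022 0 0 0 255;-0.0014 0.0003 -0.0023 0 0 0 255;-0.0013 0.0003 -0.0023 0 0 0 255;-0.0013 0.0003 -0.0023 0 0 0 255;-0.0013 0.0003 -0.0023 0 0 0 255;-0.0012 0.0002 -0.0023 0 0 0 255;0 0 0 0 0 0 255;0 0 0 0 0 0 255;0 0 0 0 0 0 255",
)

```text
time_s: 21.57
ee_pos: [0.5164, 0.0012, 0.2452]
eef_rot: [-3.14, 0.001, 1.383]
force: [-14.1, -2.1, 7.5]
grip_width: 0.0135
grip_force: 15.0
```

```bash
python3 ang.py; mv pics/ang2*.png pics/fin.png; ls pics
```

```text
[0.51637241 0.00118639 0.24522535] [-14.11684679  -2.08381022   7.45891303] 29.675322369513864
119 [30.25904303 30.97927513 51.11365248]
ang1943.png
crop1.png
fin.png
r1.png
r2.png
scene1.png
top1.png
w1.png
```

View pics/fin.png

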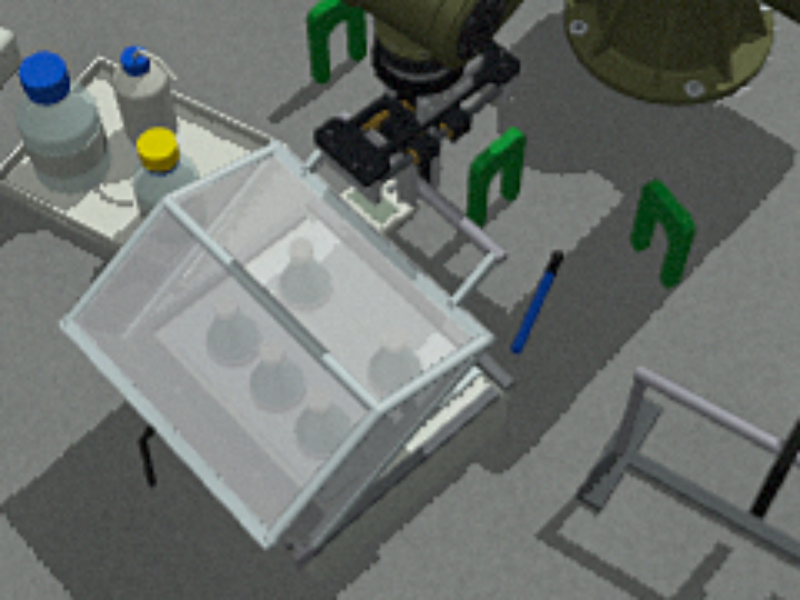

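The hood is held open at about 30° by the handle at (410,170), and the bench items have not moved. I'll ease the radial strain and hand in.

carry_out(
  motion="-0.0008 0.0002 0.0004 0 0 0 255;0 0 0 0 0 0 255;0 0 0 0 0 0 255;0 0 0 0 0 0 255",
)

```text
time_s: 21.95
ee_pos: [0.5164, 0.0012, 0.2453]
eef_rot: [3.142, 0.001, 1.383]
force: [-5.7, -3.6, 2.3]
grip_width: 0.0135
grip_force: 15.0
```

```bash
python3 -c "
from h import *
o=ctrl.get_obs();print(o['ee_pos'],o['force'],abs(o['joint_vel']).max());print(ctrl.hand_in())"
```

```text
[0.51635065 0.0011942  0.24527915] [-5.72009627 -3.58297009  2.33434865] 0.0013048810452654866
the job is handed in; nothing more can be done
None
```

The job is handed in: the weight hangs on the rail next to the smaller one, and the hood was raised to about 40° and eased back to about 30°, where the arm is holding it; no verdict came back.

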